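# Unclip the slide cassette and hold it over the light pad

### The job

Take the blue slide cassette out of its dock: pinch its two yellow side catches together while it sits fully home, then lift it straight out with both catches still pressed in. Carry it upright to the light pad and finish holding it there, still pinched by both catches, steady and upright 5 to 10 cm clear above the middle of the pad with its long side along the pad's long side; the program ends while holding, nothing is put down. Leave the white cassette in its dock and do not disturb the other things on the bench.

Things in the scene. Friction and masses are not known exactly. Their poses are not given: they have to be found in the camera images.
- blue_centre (a point): centre, half-way up, of the blue slide cassette: upright block 88 (its x) x 40 (y) x 60 mm (z up), 140 to 260 g, white labels on top; seated, this point is 38 mm above the table. In the middle of each long side (+y, -y) is a sprung yellow catch with a finger tab 24 mm wide, from 7 mm below to 29 mm above this point; tabs 54 mm apart outside at rest, 40 mm when both are pressed in
- white_centre (a point): the same point of the white slide cassette, alike but for its colour, in its own dock. To be left alone
- blue_dock: fixed dock where the blue cassette starts: black base 120 (x) x 90 (y) x 8 mm, grey guides to 26 mm high and, under the cassette's tabs, two steel lips whose tops are 26 mm above the table. The catches' teeth hook under the lips until both are pressed in. 1 to 1.5 mm side play. Origin under its centre on the table, axes as the seated cassette's
- white_dock: fixed dock where the white cassette starts: black base 120 (x) x 90 (y) x 8 mm, grey guides to 26 mm high and, under the cassette's tabs, two steel lips whose tops are 26 mm above the table. The catches' teeth hook under the lips until both are pressed in. 1 to 1.5 mm side play. Origin under its centre on the table, axes as the seated cassette's
- blue_left (a joint): travel of the blue cassette's catch on its +y side, m: 0 out (hooked), 0.007 pressed right in (hard stop); unhooked above about 0.005. Spring: 2.4 N to start, 8 N when right in; springs out if let go
- blue_right (a joint): the same for the catch on its -y side
- pad_top (a point): middle of the top face of the light pad, a fixed black slab 150 (its x, the long side) x 120 (y) x 16 mm with a glowing white window; z up, this point 16 mm above the table
- jar_centre (a point): small amber glass jar with red lid, 36 mm across, 60 mm tall; this point is its centre, half-way up. To be left alone; loose
- dish_centre (a point): small glass dish with green film, 44 mm across, 12 mm tall; this point is its centre, half-way up. To be left alone; loose
- vial_centre (a point): small clear vial with blue cap, 28 mm across, 55 mm tall; this point is its centre, half-way up. To be left alone; loose
- magnifier_centre (a point): hand magnifier lying flat, lens ring 102 mm across, black handle reaching 167 mm from the lens centre along its own -y; this point is its centre (of the lens, 6 mm up). To be left alone; loose
- tipbox_centre (a point): orange pipette-tip box with white tips, 85 x 120 x 54 mm; this point is its centre, half-way up. To be left alone; loose
- reagent_centre (a point): clear bottle with blue cap, 60 mm across, 120 mm tall; this point is its centre, half-way up. To be left alone; loose
- tray_centre (a point): empty yellow tray, 160 x 100 x 35 mm; this point is its centre, half-way up. To be left alone; loose

How it is judged:
By the outcome, as a careful person would: the job done as asked, in the order asked, and still so for the second after the job is handed in, while the arm keeps its last pose, push and grip.
It also fails if it takes over 43 s, if anything falls off the work surface, if the arm or the gripper's body presses on something with over 40 N, if the wrist force passes 120 N, or if a joint passes its speed limit or range.

### The arm

A 7-joint arm with a two-finger parallel gripper is mounted at the origin on the work surface. World frame = base frame: x ahead of the robot, y to its left, z up, the work surface at z = 0. Lengths are in m, angles in rad, forces in N, time in s.
With the tool pointing down it reaches from about 0.4 to 0.85 m from the base axis. Payload 6.9 kg.
Tool frame: the origin (TCP) lies at the very end of the fingers, on their centre line; the grasp point (between the pads) lies 19 mm behind it; z points along the fingers, y is the direction in which the jaws open and shut (so a half turn about z gives the same grasp; the last joint's range is limited). The gripper opens to 85 mm and grips with 20 to 120 N. Pads are 22 mm wide; open, the fingers measure 114 mm over their backs; the gripper's body (76 mm by 85 mm) begins 54 mm behind the grasp point. The pads swing forward as they close: fully open they stand 13 mm farther back than shut.
Start: joints at [-1.218, 0.507, -0.238, 1.5, 0.126, 1.149, -0.155], TCP at [0.153, 0.606, 0.231] pointing down, gripper open.
Joint ranges: [-3.08, 3.08], [-0.24, 2.05], [-1.43, 1.35], [0, 2.5], [-1.52, 4.66], [0.17, 1.96], [-2.89, 2.89]. Speed limits (rad/s): [2.39, 2.39, 3.14, 3.14, 3.14, 3.14, 3.14].

### API

Orientations are given as a rotation vector (axis times angle).
In Python, from rig import bot, fingers, solver, read_camera, workorder, status gives the robot as it stands. Calls block until the motion is done:
- bot.movep(position, orientation): joint-space move of the TCP to a pose.
- bot.servo_line(position, orientation=None, feed=0.15, contact_N=None): straight line of the TCP; orientation=None keeps the orientation; feed is the mean speed in m/s. With contact_N (N) it stops when the force on the tool has changed by that much, and returns True; else False.
- bot.goto_joints(angles): joint-space move.
- fingers.command_gripper(opening, strength=None): opening from 0.0 (shut) to 1.0 (fully open); strength is the grip in N (None keeps the last); returns when the fingers have stopped.
- bot.dwell(seconds).
- solver.inverse_kinematics(position, orientation): joint angles nearest the present ones, or None.
- read_camera(name): name is "scene" or "top"; returns a dict with "color" (384x512x3 uint8, blue, green, red), "camera_matrix" (3x3 intrinsics, pixels), "k1" (the pictures are not rectified: a ray, as slopes to the right and down, at radius r is drawn at 1 + k1 r^2 times it, then the intrinsics apply), "pose" (4x4, takes a point from camera to world coordinates). Camera axes: x right, y up, looking along -z (the intrinsics and any distortion apply to the point x, -y, -z); pixel columns grow to the right and rows downward; lengths in m; the calibration is good to about 2 mm. A picture is of the moment at which its call begins. There is no depth.
A pose or a line that the arm cannot do raises bot.Unreachable and nothing moves.
- workorder.job_done(): hands the job in, once; it reports no verdict.
Readings, each from a call of its own:
- status.current_clock(): time.
- status.current_qpos(): joint angles.
- status.current_qd(): joint speeds.
- status.current_joint_efforts(): joint torques, N m.
- status.current_tcp_pos(): TCP position.
- status.current_eef_rot(): TCP orientation.
- status.current_force(): force on the tool from outside, world axes, zero at the start.
- status.current_wrist_torque(): the same for the moment, N m.
- status.current_width(): opening from 0.0 (shut) to 1.0 (fully open).
Only numpy, scipy, OpenCV 4.12 (cv2) and the standard library are available. Lean on these libraries where they do the work, as an engineer would, in place of code of your own. Each camera call takes 0.05 s, during which the arm holds its last target. There are 200 camera calls.

## Working session

There is one attempt and no reset: what is moved stays moved. The work goes in short steps, each a Python script; the robot and the scene stay as the last script left them, time stands still between calls to the robot, and variables do not carry over. Pictures are saved under pics/ and viewed, about 8 in all and at most 12, crops included, and the job is handed in when it is done.

```bash
mkdir -p pics; ls
cat > h.py <<'E'
import numpy as np, cv2
from rig import bot, fingers, solver, read_camera, workorder, status
def ray(c,px):
    K=np.array(c["camera_matrix"],float);k=c["k1"]
    d=(np.array(px,float)-[K[0,2],K[1,2]])/[K[0,0],K[1,1]]
    u=d.copy()
    for _ in range(30): u=d/(1+k*(u@u))
    P=np.array(c["pose"]);v=P[:3,:3]@np.array([u[0],-u[1],-1.]);return P[:3,3],v
def onz(c,px,z):
    o,v=ray(c,px);return o+v*(z-o[2])/v[2]
E
python3 - <<'E'
from h import *
for n in ("scene","top"):
    c=read_camera(n);cv2.imwrite(f"pics/{n}0.png",cv2.resize(c["color"],(800,600),interpolation=cv2.INTER_CUBIC)); np.save(f"{n}0.npy",c,allow_pickle=True)
    print(n,c["camera_matrix"],c["k1"],np.round(c["pose"],3))
print(status.current_clock(),status.current_tcp_pos(),status.current_eef_rot(),status.current_width())
E
```

```text
pics
scene [[401.9986611    0.         255.63994078]
 [  0.         401.9986611  189.88673692]
 [  0.           0.           1.        ]] -0.09027600983343903 [[-0.214 -0.546  0.81   1.494]
 [ 0.977 -0.134  0.168  0.197]
 [ 0.016  0.827  0.562  0.698]
 [ 0.     0.     0.     1.   ]]
top [[379.73340746   0.         251.93618123]
 [  0.         379.73340746 193.60087692]
 [  0.           0.           1.        ]] 0.012561730817218376 [[-0.022  0.982 -0.187  0.294]
 [-1.    -0.025 -0.013 -0.025]
 [-0.017  0.187  0.982  1.407]
 [ 0.     0.     0.     1.   ]]
0.1 [0.15262607 0.6056252  0.2305152 ] [-3.86624291e-01 -3.11750919e+00  2.49964184e-03] 0.9973334246460908
```

View pics/top0.png

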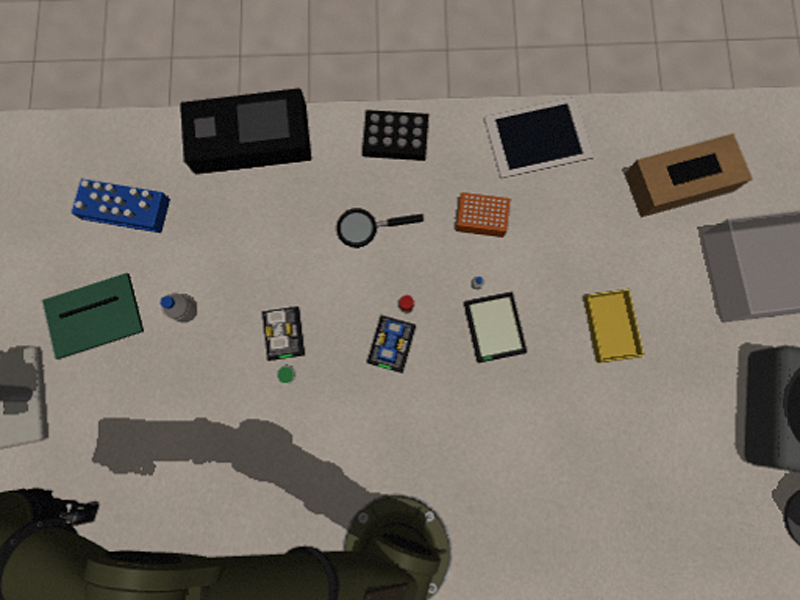

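View pics/scene0.png

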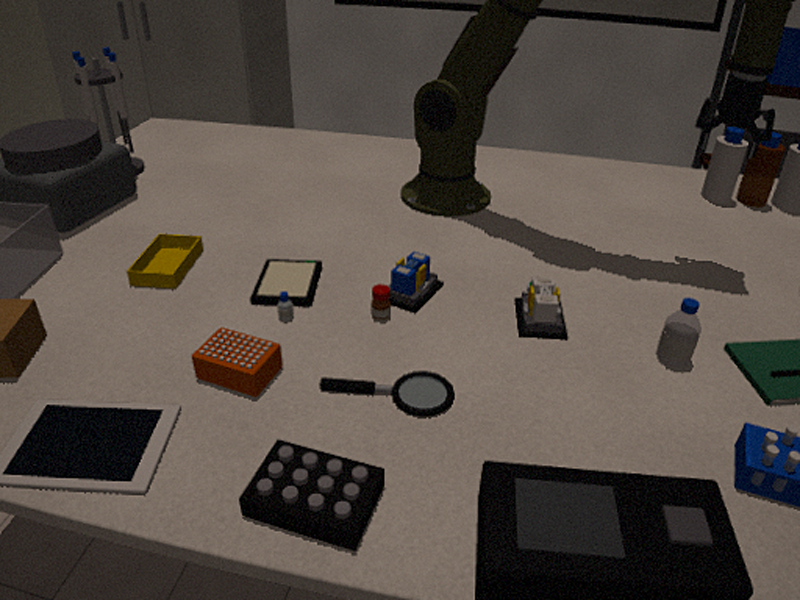

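Run:
```python
from h import *
t=np.load("top0.npy",allow_pickle=True).item();s=np.load("scene0.npy",allow_pickle=True).item()
a=cv2.resize(t["color"][180:250,220:345],None,fx=6.4,fy=6.4,interpolation=cv2.INTER_CUBIC)[:, :800]
b=cv2.resize(s["color"][150:210,155:290],None,fx=5.9,fy=5.9,interpolation=cv2.INTER_CUBIC)[:,:800]
cv2.imwrite("pics/ct.png",a);cv2.imwrite("pics/cs.png",b)
def comps(c,m,x0,x1,y0,y1,mn):
    M=np.zeros(m.shape,np.uint8);M[y0:y1,x0:x1]=m[y0:y1,x0:x1]*255
    n,l,st,ce=cv2.connectedComponentsWithStats(M)
    return [(st[i,4],ce[i],(l==i)) for i in range(1,n) if st[i,4]>=mn]
for nm,c,box in (("top",t,(230,272,190,245)),("scene",s,(240,290,150,205))):
    h=cv2.cvtColor(c["color"],cv2.COLOR_BGR2HSV);H,S,V=[h[...,i].astype(int) for i in range(3)]
    for col,m in (("yel",(H>15)&(H<35)&(S>110)&(V>70)),("blue",(H>100)&(H<130)&(S>100)&(V>40)),("green",(H>45)&(H<80)&(S>100))):
        for A,ce,l in comps(c,m,*box,3):
            print(nm,col,A,ce.round(2),[onz(c,ce,z).round(4) for z in (.008,.05,.068)])
# dark outlines in top: dock base and pad
h=cv2.cvtColor(t["color"],cv2.COLOR_BGR2HSV);V=h[...,2]
for nm,bx,z in (("dock",(232,268,198,240),.008),("pad",(292,340,182,236),.016)):
    x0,x1,y0,y1=bx
    m=np.zeros(V.shape,np.uint8);m[y0:y1,x0:x1]=(V[y0:y1,x0:x1]<70)*255
    cs,_=cv2.findContours(m,cv2.RETR_EXTERNAL,cv2.CHAIN_APPROX_NONE);k=max(cs,key=cv2.contourArea)
    W=np.array([onz(t,p,z)[:2] for p in k[:,0]],np.float32)
    r=cv2.minAreaRect(W*1000);print(nm,r,"inner",len(k))
m=((V>150)&(np.indices(V.shape)[1]>292)&(np.indices(V.shape)[1]<340)&(np.indices(V.shape)[0]>185)&(np.indices(V.shape)[0]<236))
```

```text
top yel 20 [244.2  216.15] [array([0.4765, 0.0241, 0.008 ]), array([0.471 , 0.0226, 0.05  ]), array([0.4687, 0.022 , 0.068 ])]
top yel 21 [255.76 219.67] [array([ 0.4624, -0.0185,  0.008 ]), array([ 0.4573, -0.0187,  0.05  ]), array([ 0.4551, -0.0188,  0.068 ])]
top blue 192 [249.89 218.16] [array([0.4685, 0.0032, 0.008 ]), array([0.4633, 0.0023, 0.05  ]), array([0.461 , 0.0019, 0.068 ])]
top green 18 [246.22 234.11] [array([0.4099, 0.0179, 0.008 ]), array([0.4064, 0.0166, 0.05  ]), array([0.4049, 0.016 , 0.068 ])]
scene yel 11 [255.73 166.73] [array([ 0.3646, -0.0384,  0.008 ]), array([ 0.4334, -0.0241,  0.05  ]), array([ 0.4628, -0.0179,  0.068 ])]
scene yel 16 [269.06 171.81] [array([0.3857, 0.0109, 0.008 ]), array([0.4532, 0.0223, 0.05  ]), array([0.4821, 0.0272, 0.068 ])]
scene yel 6 [266.5  181.83] [array([0.4469, 0.0144, 0.008 ]), array([0.5106, 0.0255, 0.05  ]), array([0.5379, 0.0303, 0.068 ])]
scene blue 289 [260.75 175.93] [array([ 0.417 , -0.0104,  0.008 ]), array([0.4826, 0.0023, 0.05  ]), array([0.5107, 0.0077, 0.068 ])]
dock ((463.4805603027344, 2.216289520263672), (86.2267074584961, 118.57061004638672), 72.59231567382812) inner 110
pad ((496.399658203125, -242.96127319335938), (150.3415069580078, 119.3779525756836), 10.276103019714355) inner 136
```

View pics/ct.png

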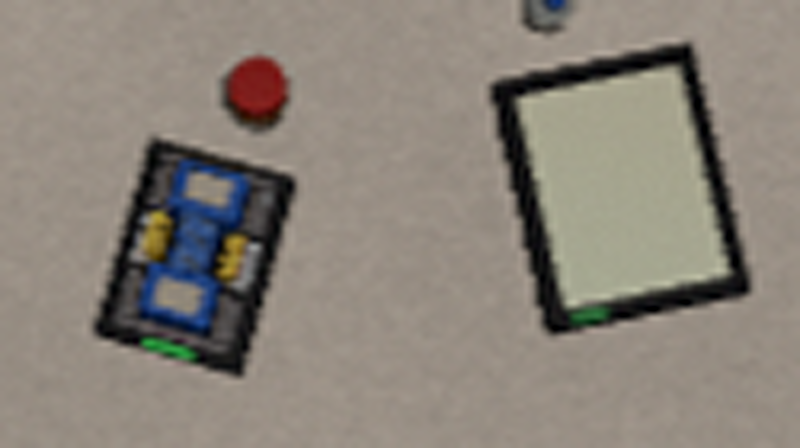

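View pics/cs.png

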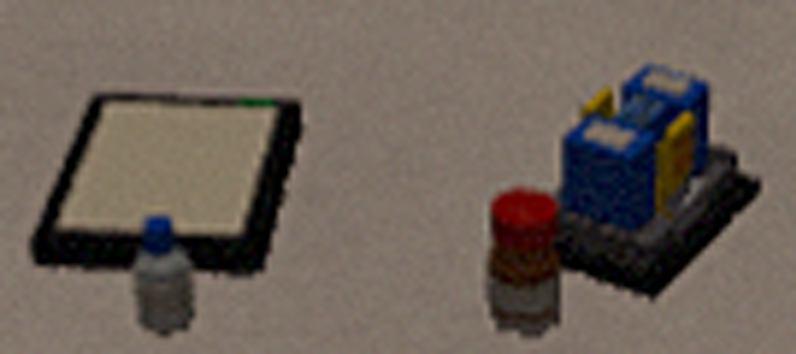

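```bash
cat >> h.py <<'E'
def rv(deg):  # tool down, jaw axis (tool y) at deg in world
    p=np.radians((deg+90)/2-180);return np.pi*np.array([np.cos(p),np.sin(p),0])
BLUE=np.array([.4628,.0020]);BA=72.5;PAD=np.array([.4964,-.2430]);PA=100.3
def uy(a): return np.array([np.cos(np.radians(a)),np.sin(np.radians(a))])
def rep(a=BA):
    f=np.array(status.current_force());ax=uy(a)
    print("t%.2f"%status.current_clock(),"tcp",np.round(status.current_tcp_pos(),4),"F",np.round(f,2),"Fjaw %.2f"%(f[:2]@ax),"T",np.round(status.current_wrist_torque(),2),"w %.4f"%status.current_width())
E
python3 - <<'E'
from h import *
for p,a in ((np.r_[BLUE,.2],BA),(np.r_[BLUE,.032],BA),(np.r_[PAD,.2],PA),(np.r_[PAD,.12],PA)): print(solver.inverse_kinematics(p,rv(a)))
bot.movep(np.r_[BLUE,.2],rv(BA));rep()
bot.servo_line(np.r_[BLUE,.10],feed=.1);rep()
for n in("scene","top"):
    c=read_camera(n);np.save(f"{n}1.npy",c,allow_pickle=True)
s=np.load("scene1.npy",allow_pickle=True).item();
cv2.imwrite("pics/s1.png",cv2.resize(s["color"][110:210,200:330],None,fx=6,fy=6,interpolation=cv2.INTER_CUBIC))
E
```

```text
[-0.18771132  0.29201561  0.17122246  1.96008517 -0.06293673  0.8944958
  1.28118298]
[-0.0128856   0.5469543  -0.06429823  2.15737182  0.07864177  0.43937546
  1.12634101]
[ 0.02222158  0.47729141  0.59481282  1.74796565 -0.30867162  1.01093299
  2.48164425]
[ 0.18350906  0.53309771  0.34721154  1.84826164 -0.24306224  0.80166932
  2.40697281]
t2.52 tcp [0.463  0.0029 0.2   ] F [ 1.23  0.05 -0.  ] Fjaw 0.42 T [0.01 0.02 0.02] w 0.9998
t3.67 tcp [0.4631 0.002  0.1004] F [-0.55  1.34  0.98] Fjaw 1.11 T [-0.02 -0.02 -0.03] w 0.9970
```

View pics/s1.png

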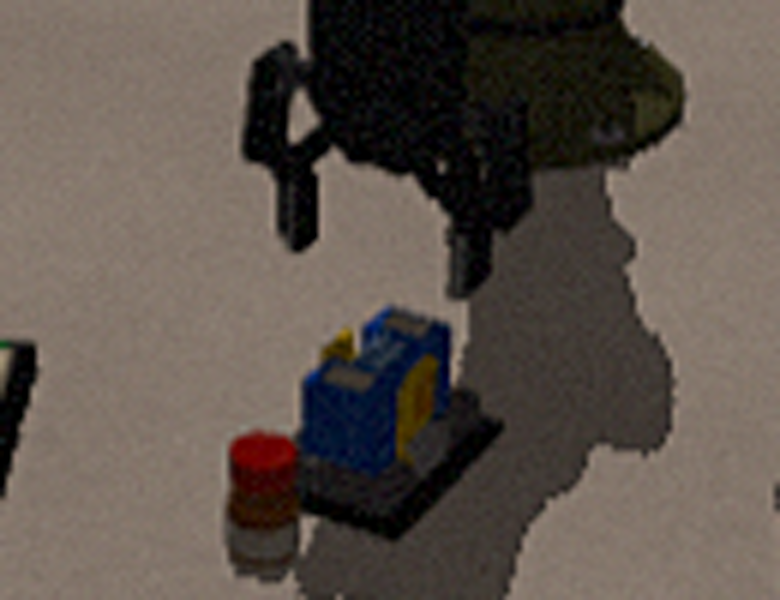

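The open gripper straddles the blue cassette: fingers at about (298,245) and (470,290), cassette near (380,400). Going down and closing in steps, watching the jaw-axis force.

Run:
```python
from h import *
print(bot.servo_line(np.r_[BLUE,.032],feed=.08,contact_N=7));rep()
for o in (.70,.62,.56,.50,.4):
    fingers.command_gripper(o,20);rep()
```

```text
False
t4.77 tcp [0.4631 0.002  0.0323] F [0.9  0.43 0.46] Fjaw 0.68 T [-0.01  0.07 -0.04] w 0.9999
t5.15 tcp [0.4629 0.002  0.0322] F [-0.27 -0.25 -0.61] Fjaw -0.32 T [-0.    0.02  0.01] w 0.6997
t5.39 tcp [0.463  0.0021 0.0322] F [ 0.18 -0.14  3.52] Fjaw -0.08 T [0.09 0.09 0.03] w 0.6231
t5.62 tcp [0.4631 0.002  0.0323] F [-0.6   1.18  6.26] Fjaw 0.94 T [0.08 0.12 0.08] w 0.5609
t5.84 tcp [0.4631 0.0021 0.0325] F [-0.83  0.21  8.3 ] Fjaw -0.05 T [ 0.12  0.13 -0.01] w 0.5057
t6.07 tcp [0.4632 0.0022 0.0327] F [-1.34  0.33 12.19] Fjaw -0.09 T [0.14 0.35 0.01] w 0.4616
```

Run:
```python
from h import *
fingers.command_gripper(.4,40);rep()
for z in (.034,.038,.046):
    print(bot.servo_line(np.r_[BLUE,z],feed=.02,contact_N=25));rep()
    if abs(status.current_force()[2])>20 and z>.035: break
```

```text
t6.28 tcp [0.4633 0.0021 0.0332] F [-3.44  0.52 19.17] Fjaw -0.54 T [ 0.23  0.66 -0.  ] w 0.4381
False
t6.53 tcp [0.4626 0.0019 0.0338] F [-0.76 -0.51 -1.6 ] Fjaw -0.71 T [0.01 0.03 0.03] w 0.4257
False
t6.88 tcp [0.4628 0.002  0.038 ] F [ 0.45 -1.6  -2.79] Fjaw -1.39 T [-0.   -0.05  0.  ] w 0.4274
False
t7.43 tcp [0.4629 0.002  0.0461] F [ 0.3   0.09 -1.96] Fjaw 0.18 T [-0.   -0.01  0.02] w 0.4321
```

Run:
```python
from h import *
print(bot.servo_line(np.r_[BLUE,.14],feed=.1,contact_N=25));rep()
fingers.command_gripper(.25,40);rep()
s=read_camera("scene")
cv2.imwrite("pics/s2.png",cv2.resize(s["color"][90:200,190:320],None,fx=5.4,fy=5.4,interpolation=cv2.INTER_CUBIC))
```

```text
False
t8.53 tcp [0.4624 0.002  0.1395] F [-0.07 -0.43 -1.3 ] Fjaw -0.44 T [-0.01 -0.01 -0.01] w 0.4259
t8.74 tcp [0.4626 0.002  0.1395] F [-0.05 -0.51 -1.25] Fjaw -0.50 T [-0.04  0.04  0.01] w 0.4288
```

View pics/s2.png

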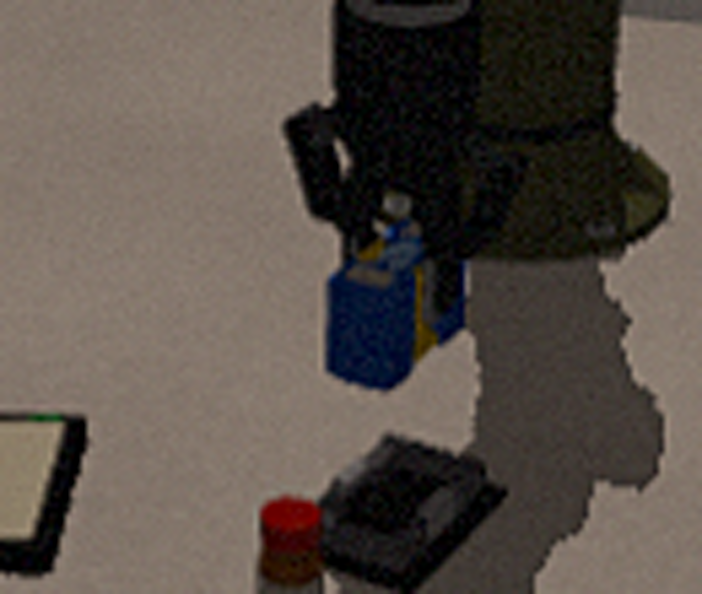

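The cassette is out of the dock and held upright (body near (370,320), empty dock near (410,510)). Carrying it to the pad.

Run:
```python
from h import *
bot.servo_line(np.r_[PAD,.14],rv(PA),feed=.08);rep(PA)
bot.servo_line(np.r_[PAD,.111],feed=.05);bot.dwell(.3);rep(PA)
print(status.current_eef_rot(),rv(PA))
ims=[]
for n,b in (("scene",(90,210,130,290)),("top",(165,255,200,350))):
    c=read_camera(n);np.save(f"{n}3.npy",c,allow_pickle=True)
    ims.append(cv2.resize(c["color"][b[0]:b[1],b[2]:b[3]],(480,300) if n=="top" else (400,300),interpolation=cv2.INTER_CUBIC))
ims=[cv2.resize(i,(i.shape[1],300)) for i in ims]
cv2.imwrite("pics/s3.png",cv2.resize(np.hstack(ims),(800,273)))
```

```text
t12.03 tcp [ 0.4964 -0.2427  0.14  ] F [ 0.43  0.11 -1.51] Fjaw 0.03 T [-0.06  0.03 -0.  ] w 0.4300
t13.07 tcp [ 0.4965 -0.243   0.1112] F [-0.49  0.18 -1.61] Fjaw 0.27 T [-0.    0.    0.02] w 0.4276
[-2.81977908e-01  3.12849317e+00 -3.15369431e-04] [ 0.28200027 -3.12891039  0.        ]
```

View pics/s3.png

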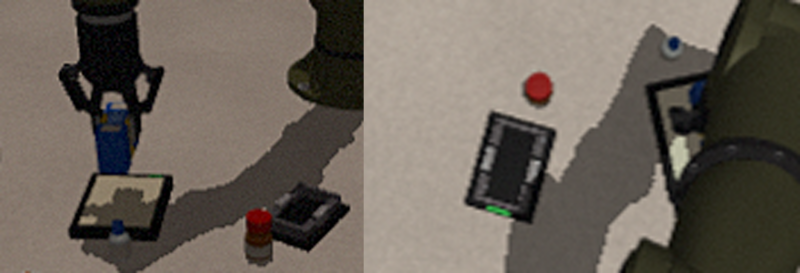

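Run:
```python
from h import *
c=np.load("scene3.npy",allow_pickle=True).item()
h=cv2.cvtColor(c["color"],cv2.COLOR_BGR2HSV).astype(int);m=((h[...,0]>100)&(h[...,0]<130)&(h[...,1]>110)&(h[...,2]>35)).astype(np.uint8)
m[:110]=0;m[200:]=0;m[:,:160]=0;m[:,205:]=0
n,l,st,ce=cv2.connectedComponentsWithStats(m);i=1+st[1:,4].argmax();print(st[i],ce[i])
ys,xs=np.where(l==i);yb=ys.max()
ex=np.array([np.cos(np.radians(PA-90)),np.sin(np.radians(PA-90))]);ey=uy(PA)
def hit(px):
    o,v=ray(c,px);t=((PAD-o[:2])@ex+.044)/(v[:2]@ex);p=o+v*t;return "row %.1f y' %.4f z %.4f"%(px[1],(p[:2]-PAD)@ey,p[2])
for y in range(yb-14,yb+1,2):
    r=xs[ys==y];print(hit((r.min()-.5,y)),hit((r.max()+.5,y)))
cv2.imwrite("pics/s4.png",cv2.resize(c["color"][115:205,150:230],None,fx=6.6,fy=6.6,interpolation=cv2.INTER_CUBIC))
```

```text
[172 135  15  31 315] [179.56507937 152.98095238]
row 151.0 y' -0.0173 z 0.1342 row 151.0 y' 0.0240 z 0.1355
row 153.0 y' -0.0150 z 0.1276 row 153.0 y' 0.0264 z 0.1290
row 155.0 y' -0.0156 z 0.1210 row 155.0 y' 0.0259 z 0.1223
row 157.0 y' -0.0163 z 0.1142 row 157.0 y' 0.0253 z 0.1156
row 159.0 y' -0.0169 z 0.1075 row 159.0 y' 0.0248 z 0.1089
row 161.0 y' -0.0146 z 0.1007 row 161.0 y' 0.0243 z 0.1021
row 163.0 y' -0.0153 z 0.0939 row 163.0 y' 0.0237 z 0.0952
row 165.0 y' -0.0160 z 0.0870 row 165.0 y' 0.0202 z 0.0883
```

View pics/s4.png

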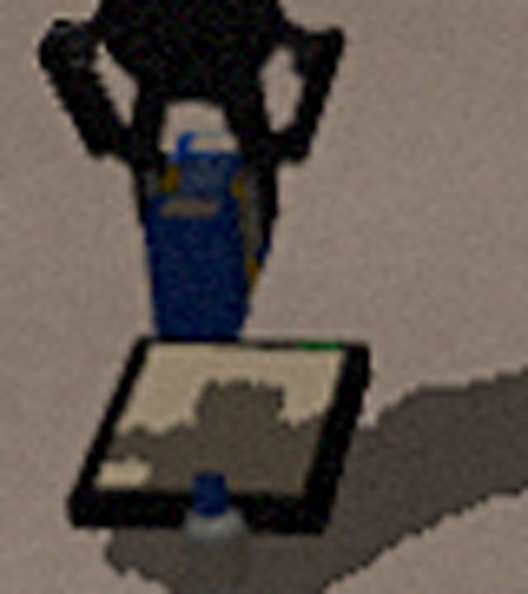

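Run:
```python
from h import *
bot.dwell(.3);rep(PA);print(np.abs(status.current_qd()).max());workorder.job_done()
```

```text
t13.47 tcp [ 0.4964 -0.243   0.111 ] F [ 0.64  0.55 -1.63] Fjaw 0.43 T [ 0.04  0.   -0.04] w 0.4232
0.0026221605680730536
the job is handed in; nothing more can be done
```

I pinched the blue cassette by both catches while it sat fully home, lifted it straight out and carried it upright to the light pad. I handed the job in at 13.5 s with the arm still holding it there.

- **Pinch and lift:** the jaw-axis force stayed near zero as the catches closed, so both sides were pressed evenly. During the lift only the cassette's weight showed on the tool (about 1.3 to 2.8 N), with no sign of a tooth catching.
- **Grip:** the opening held steady at about 0.42 to 0.43 through the carry. By a plain scaling that is about 36 mm, less than the 40 mm expected with both catches pressed in. I put the difference down to how the opening is scaled, and catch travel itself was never read directly.
- **Final pose:** the camera puts the cassette's underside at about z = 0.086 m, roughly 7 cm clear of the pad. That agrees with the height from the arm. The tool is at the pad's measured centre and aligned with its long side, and the arm is still.
- **Disagreement:** the scene camera showed the cassette about 4 mm off centre across the pad. I left it, because the visible side face and the 2 mm calibration error could explain most of it.
- **Other items:** the jar and vial look unmoved in the last pictures. The white cassette and the other things were not re-checked at the end, but the arm's path stayed clear of them.

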